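Slide the tube rack past the guard post into its parking bay

ROBOT

A 6-joint arm with a two-finger parallel gripper is mounted at the origin on a cart in front of the work surface, level with it; the furniture and walls round the work are solid. World frame = base frame: x ahead of the robot, y to its left, z up, the work surface at z = 0. Lengths are in m, angles in degrees, forces in N, time in s.
With the tool pointing down it reaches from about 0.25 to 0.775 m from the base axis. Payload 4 kg.
Tool frame: the origin (TCP) lies at the very end of the fingers, on their centre line; the grasp point (between the pads) lies 19 mm behind it; z points along the fingers, x is the direction in which the jaws open and shut, and the axes are right-handed (so a half turn about z gives the same grasp; the last joint's range is limited). The gripper opens to 85 mm and grips with 20 to 120 N. Pads are 22 mm wide; open, the fingers measure 114 mm over their backs; the gripper's body (76 mm by 85 mm) begins 54 mm behind the grasp point. The pads swing forward as they close: fully open they stand 13 mm farther back than shut.
Start: joints at [64.223, 4.996, 78.535, -0, 96.463, -5.907], TCP at [0.187, 0.517, 0.231] pointing down, gripper open.
Joint ranges: [-177.83, 177.83], [-43.37, 116.18], [15.69, 146.23], [-61.86, 241.86], [9.47, 152.12], [-147.06, 147.06]. Speed limits (degrees/s): [159.86, 159.86, 180, 180, 180, 180].

INTERFACE

Orientations are given as a 3x3 rotation matrix whose columns are the frame's x, y, z axes.
In Python, from cell import env, imaging, sign_off gives the robot as it stands.
- The arm moves only by the tool drive_tool, never from a script. Its argument "increments" is a list that holds one entry, the list of rows, each a list of 7 numbers: the opening, from 0 (shut) to 1 (fully open), then the shift along the tool's x, y, z in mm, then the turn, a rotation vector about the tool's x, y, z in degrees. In form: [[[grip, dx, dy, dz, wx, wy, wz], ...]]. A call has 1 to 5 rows; each row is the pose to reach, as a shift and turn from the pose commanded when the call began, along the tool's axes at that moment; what a row does not reach only later rows make up. A row lasts 1/10 s, in which the tool goes at most 50 mm and 8.59 degrees, less where a joint would pass 70% of its speed; a pose out of reach is approached as far as the arm can. A call with a gripper value outside its range is refused whole. The fingers move at their own pace and stop on an object; "newtons" is the grip in N (left out, the last holds). Time passes only in rows, so rows that repeat a pose let the fingers close. It gives the time, the measured TCP pose, the force and the opening at its end, in the units of the state.
- env.read_state(): the state, without advancing time (a new reading comes with each control period).
- imaging.camera(name): name is "side" or "top"; returns the picture (400x640x3 uint8, blue, green, red); there is no depth.
- imaging.camera_model(name): a dict with "camera_matrix" (3x3 intrinsics, pixels), "rvec" (rotation vector, rad) and "tvec" (3), from world to camera coordinates, as OpenCV has them. Camera axes: x right, y down, z forward; pixel columns grow to the right and rows downward; lengths in m; the calibration is good to about 2 mm. A picture is of the moment at which its call begins. camera_model takes no time and is no camera call.
- sign_off(): hands the job in, once; it reports no verdict.
Trained networks look in the newest picture that a camera, given by its name, has taken for a name from the list of things; names that differ only in an ending like _2 or _b are one class to them, and where a whole thing is asked for, a point or a joint stands for the part that bears it (a point fixed in the world has none). Each returns a list of dicts, best first, with "score" (0 to 1); they miss things now and then, are a little off and sometimes report something else, mostly with a low value. They report only what shows in the picture. A call takes as long as a camera call. They do not tell look-alikes from the thing itself.
- imaging.spot_in(thing, camera): "position" ([x, y, z] in m, in world coordinates, good to about 4 mm: the middle of the surface that is visible of it).
The state is a dict: "clock": time; "qpos": joint angles; "qd": joint speeds; "effort": joint torques, N m; "eef_pos": TCP position; "tool_rot": TCP orientation; "wrist_force": force on the tool from outside, world axes, zero at the start; "ft_torque": the same for the moment, N m; "width": finger opening in m.
Only numpy, scipy, OpenCV 4.12 (cv2) and the standard library are available. Lean on these libraries where they do the work, as an engineer would, in place of code of your own. Each camera call takes 0.05 s, during which the arm holds its last target. There are 200 camera calls.

TASK

The full green tube rack must not be picked up: push it over the bench with the fingertips, one end and then the other, so that it goes in at an angle behind the red-sleeved guard post and then swings round into the aluminium parking bay. Leave it pushed fully home, its long side flat against the back rail and its ends between the two end rails. Push gently, never pinch, lift or tip the rack, and leave the other loose things where they stand.

Things in the scene. Friction and masses are not known exactly. Their poses are not given: they have to be found in the camera images.
- rack: Green tube rack full of tubes, loose on the bench, 0.15 to 0.27 kg, 60 mm (x) by 148 mm (y, long axis) by 46 mm high; vertical sides, with a top plate at 36 to 40 mm that upright fingers bear on. Origin: centre of underside, z up. Starts on the robot's side of the bay, turned up to 0.4 rad either way from it. Slides easily.
- rack_left (a point): Centre of the rack's left (+y) end face, 20 mm above the bench, 74 mm from the rack's origin; this is the end that has to go in behind the post.
- rack_right (a point): Centre of the rack's right (-y) end face, 20 mm above the bench, 74 mm from the rack's origin.
- bay: Parking bay fixed to the bench, open to the robot (its -x). Origin on the bench; x into the bay, square to the back rail; y left along it. Aluminium rails 44 mm high, 12 thick: back rail inner face at x=+31 mm; end rails' inner faces at y=+100 and -100, reaching out to x=-15. No floor, only a flat blue outline. Rack home: long axes parallel, rack origin at x=+1 mm, |y|<=26.
- post (a point): Top centre of the fixed guard post, 60 mm high, red sleeve of 17 mm diameter, at bay x=-66, y=+45 mm. From sleeve to back rail are 88.5 mm; sideways from it to the right end rail 136.5 mm, less than the rack's length: the rack cannot go in broadside, its left end must go behind the post first, at an angle (about 0.45 rad clears all).
- weight: Bystander: brass balance weight, 29 mm across, 42 mm high, right of the bay. Origin: centre of its underside.
- dish: Bystander: closed petri dish, 60 mm across, 15 mm high, near the front edge of the bench. Origin: centre of its underside.
- glass_beaker: Bystander: glass beaker, 53 mm across, 69 mm high, behind the bay. Origin: centre of its underside.
- small_bottle: Bystander: small bottle with a black cap, 34 mm across, 60 mm high, at the right. Origin: centre of its underside.
Mind the look-alikes: they are no part of the job. There is more than one size of the rack; the one meant has the size given above.

How it is judged:
By the outcome, as a careful person would: the job done as asked, in the order asked, and still so for the second after the job is handed in, with the robot touching nothing.
It also fails if it takes over 67 s, if anything falls off the work surface, if the arm or the gripper's body presses on something with over 40 N, if the wrist force passes 120 N, or if a joint passes its speed limit or range.

## Working session

There is one attempt and no reset: what is moved stays moved. The work goes in short steps, Python scripts to look and compute and a tool call to move; the robot and the scene stay as the last step left them, time stands still between calls to the robot, and variables do not carry over. Pictures are saved under pics/ and viewed, about 8 in all and at most 12, crops included, and the job is handed in when it is done.

Besides the shell and the picture viewer there is one more tool, called after "Call:" as a command line: name --argument value ..., lists and objects as JSON in quotes. drive_tool: Moves the arm, as the interface text tells. Its arguments: {"type":"object","properties":{"increments":{"type":"array","items":{"type":"array","items":{"type":"array","items":{"type":"number"}}}},"newtons":{"type":"number"}},"required":["increments"]}

```bash
ls; mkdir -p pics
python3 - <<'E'
from cell import env, imaging
import cv2
for n in("top","side"):
    cv2.imwrite(f"pics/{n}0.png",imaging.camera(n))
    for t in("rack","rack_left","rack_right","bay","post","weight","dish","glass_beaker","small_bottle"):
        try: print(n,t,[(d["position"],round(d["score"],2)) for d in imaging.spot_in(t,n)][:3])
        except Exception as e: print(t,e)
s=env.read_state(); print(s)
E
```

```text
pics
top rack [([0.3816, -0.3421, 0.0351], 0.95), ([0.3127, -0.522, 0.0261], 0.66)]
top rack_left [([0.3866, -0.3475, 0.0408], 0.56)]
top rack_right [([0.3159, -0.522, 0.0294], 0.92), ([0.3873, -0.3438, 0.0445], 0.77)]
top bay [([0.5628, -0.2641, 0.0378], 0.59), ([0.4335, -0.5521, 0.0628], 0.54)]
top post [([0.5615, -0.2648, 0.0395], 0.66)]
top weight [([0.5497, -0.5261, 0.0287], 0.7)]
top dish [([0.2508, -0.2982, 0.0182], 0.74)]
top glass_beaker [([0.7162, -0.1919, 0.0361], 0.61)]
top small_bottle [([0.4363, -0.5523, 0.0638], 0.73)]
side rack [([0.3771, -0.3712, 0.0375], 0.73), ([0.3095, -0.5268, 0.0232], 0.67)]
side rack_left [([0.3103, -0.5316, 0.025], 0.79), ([0.3782, -0.3624, 0.0401], 0.71)]
side rack_right [([0.3698, -0.3669, 0.0377], 0.74), ([0.3101, -0.5259, 0.0305], 0.66)]
side bay [([0.5566, -0.2783, 0.0257], 0.94)]
side post [([0.5538, -0.2795, 0.0279], 0.68)]
side weight [([0.5514, -0.5328, 0.0245], 0.64)]
side dish [([0.2469, -0.3071, 0.0162], 0.65)]
side glass_beaker [([0.5533, -0.2826, 0.0272], 0.28)]
side small_bottle [([0.4273, -0.558, 0.0477], 0.73), ([0.5551, -0.28, 0.0277], 0.29)]
{'clock': 1.0, 'qpos': array([ 6.42223469e+01,  4.99409299e+00,  7.85344786e+01,  1.13442812e-03,
        9.64639927e+01, -5.90671517e+00]), 'qd': array([ 0.10588992,  0.00354629, -0.00882628, -0.05284937, -0.03336465,
       -0.05335573]), 'effort': array([ 2.30199448e-04, -3.51740742e+01, -3.13466585e+01, -1.46431630e-04,
        4.03442118e-04, -1.68931143e-05]), 'eef_pos': array([0.18694679, 0.51726881, 0.23136842]), 'tool_rot': array([[ 3.39900465e-01,  9.40461415e-01,  3.87212856e-05],
       [ 9.40461406e-01, -3.39900467e-01,  1.25417856e-04],
       [ 1.31112038e-04, -6.21371304e-06, -9.99999991e-01]]), 'wrist_force': array([0.15647299, 0.03106257, 0.79131049]), 'ft_torque': array([-0.01021668,  0.01184297,  0.00067438]), 'width': 0.08525244957801807}
```

View pics/top0.png

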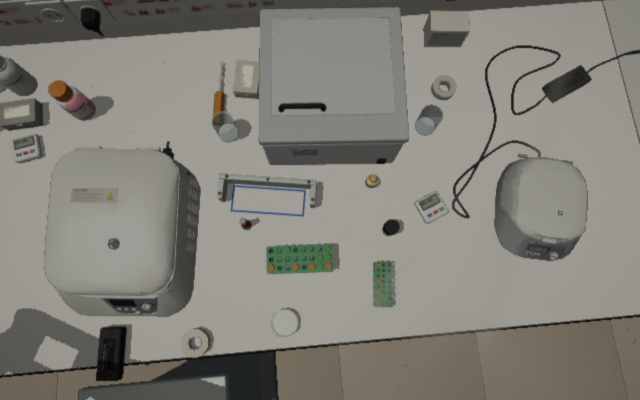

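View pics/side0.png

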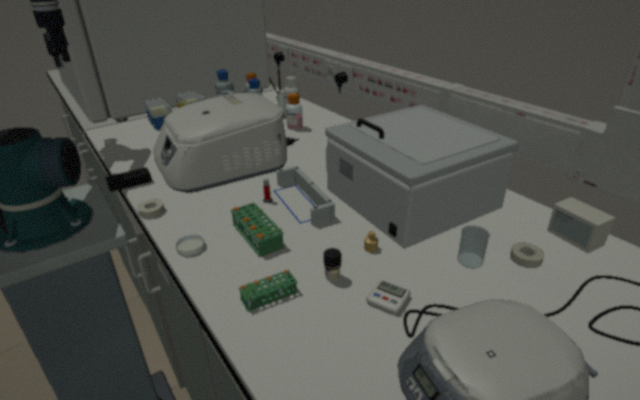

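The larger green rack at top px (300,258) is about 67 px long, or 148 mm. The one at (383,283) is about 46 px, or 100 mm, so it is the look-alike. I'll confirm in a rectified, enlarged view.

```bash
cat > h.py <<'E'
import numpy as np, cv2
from cell import env, imaging
def ortho(img,cam,z,x0=.2,x1=.7,y0=-.62,y1=-.12,s=1200):
    # u to right = -y, v down = -x ; s px per m
    m=imaging.camera_model(cam)
    c=np.float32([[x1,y1,z],[x1,y0,z],[x0,y0,z],[x0,y1,z]])
    p,_=cv2.projectPoints(c,np.array(m["rvec"],float),np.array(m["tvec"],float),np.array(m["camera_matrix"]),None)
    W,H=int((y1-y0)*s),int((x1-x0)*s)
    M=cv2.getPerspectiveTransform(p.reshape(4,2).astype(np.float32),np.float32([[0,0],[W,0],[W,H],[0,H]]))
    return cv2.warpPerspective(img,M,(W,H),flags=cv2.INTER_CUBIC)
def rack(img,cam="top",z=.04,near=None,x0=.2,x1=.7,y0=-.62,y1=-.12,s=1200):
    o=ortho(img,cam,z,x0,x1,y0,y1,s); h=cv2.cvtColor(o,cv2.COLOR_BGR2HSV)
    k=cv2.inRange(h,(50,90,40),(90,255,255)); k=cv2.morphologyEx(k,cv2.MORPH_CLOSE,np.ones((25,25)))
    k=cv2.morphologyEx(k,cv2.MORPH_OPEN,np.ones((9,9)))
    out=[]
    for c in cv2.findContours(k,cv2.RETR_EXTERNAL,cv2.CHAIN_APPROX_NONE)[0]:
        if cv2.contourArea(c)<2000: continue
        b=cv2.boxPoints(cv2.minAreaRect(c)); q=np.c_[x1-b[:,1]/s,y1-b[:,0]/s]
        e=[q[1]-q[0],q[2]-q[1]]; L=max(e,key=np.linalg.norm); L=L*np.sign(L[1])
        out.append((q.mean(0).round(4),sorted(np.linalg.norm(v).round(4) for v in e),np.degrees(np.arctan2(-L[0],L[1])).round(1)))
    return out,o
E
python3 - <<'E'
from h import *
i=cv2.imread("pics/top0.png")
r,o=rack(i); print(r)
cv2.imwrite("pics/ortho0.png",ortho(i,"top",.044)); 
print(np.array(imaging.camera_model("top")["tvec"]),imaging.camera_model("top")["rvec"])
print(rack(cv2.imread("pics/side0.png"),"side")[0])
E
```

```text
[(array([ 0.3896, -0.3146], dtype=float32), [np.float32(0.0508), np.float32(0.0792)], np.float32(0.0))]
[-0.34905249  0.53419312  0.86627806] [ 2.02051073 -2.20968264  0.23982129]
[(array([ 0.3033, -0.5502], dtype=float32), [np.float32(0.0547), np.float32(0.0975)], np.float32(83.8)), (array([ 0.377 , -0.3666], dtype=float32), [np.float32(0.0718), np.float32(0.1849)], np.float32(-3.6))]
```

View pics/ortho0.png

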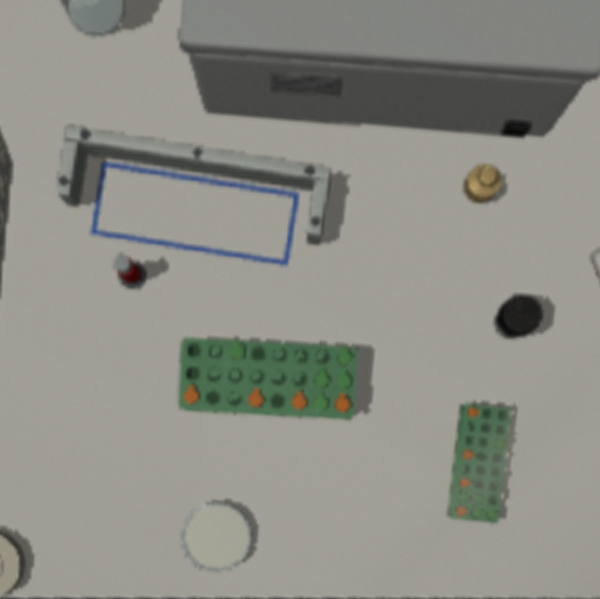

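The view confirms it. The larger rack (ortho corners (181,340) to (355,418), 146×60 mm) is the one meant, and the one at (480,460) is only about 96 mm long. The bay back rail runs (67,126)→(329,167), yaw about −9°, and the post top is at (122,262). Next I'll check the bay, the post and the height of the machine I have to swing past.

```bash
cat >> h.py <<'E'
TH=np.radians(-9.1); O=np.array([.5359,-.2782])
def setbay(o,th): 
    global O,TH; O=np.array(o);TH=th
def R2(t): return np.array([[np.cos(t),-np.sin(t)],[np.sin(t),np.cos(t)]])
def tobay(p): return (R2(TH).T@(np.array(p)-O))*1000
def toworld(b): return O+R2(TH)@np.array(b)/1000
def tool():
    s=env.read_state(); R=s["tool_rot"]
    hd=np.degrees(np.arctan2(R[1,0],R[0,0])); return s,R,hd
def go(bx,by,byaw,z):
    """row for TCP at bay mm (bx,by), tool x = rack -y at bay yaw (deg), z in m"""
    s,R,hd=tool(); w=toworld([bx,by]); d=np.array([*w,z])-s["eef_pos"]
    th=-90+byaw+np.degrees(TH); wz=-((th-hd+180)%360-180)
    print("target world",w.round(3),"row shift",(R.T@d*1000).round(1),"wz",round(wz,1))
def st():
    s,R,hd=tool(); print("t",s["clock"],"bay",tobay(s["eef_pos"][:2]).round(1),"z",s["eef_pos"][2].round(4),"yaw",round((hd+90-np.degrees(TH)+180)%360-180,1),"F",s["wrist_force"].round(1),"w",s["width"].round(4),"q",s["qpos"].round(0))
E
python3 - <<'E'
from h import *
def cam(n):
    m=imaging.camera_model(n);R=cv2.Rodrigues(np.array(m["rvec"],float))[0];K=np.array(m["camera_matrix"]);t=np.array(m["tvec"]).reshape(3)
    return K,R,t
def P(n): K,R,t=cam(n); return K@np.c_[R,t]
def ray(n,uv,z):
    K,R,t=cam(n); C=-R.T@t; d=R.T@np.linalg.inv(K)@[*uv,1]; return (C+d*(z-C[2])/d[2])
for n in("top","side"): K,R,t=cam(n); print(n,(-R.T@t).round(3))
for a,b in(((113,243),(206,112)),((95,195),(230,97))):
    X=cv2.triangulatePoints(P("top"),P("side"),np.float64(a).reshape(2,1),np.float64(b).reshape(2,1)); print("machine",(X[:3]/X[3]).ravel().round(3))
# ortho px (z=.044) -> other height
C=-cam("top")[1].T@cam("top")[2]
def o2(u,v,z): p=np.array([.7-v/1200,-.12-u/1200,.044]); return (C+(p-C)*(z-C[2])/(p[2]-C[2]))[:2]
bl=[o2(u,v,0) for u,v in((104,163),(297,194),(287,263),(93,233))]
print("blue bay",[tobay(p).round(0) for p in bl]); print("post bay",tobay(o2(122,262,.06)).round(1))
print("rails",[tobay(o2(u,v,.044)).round(0) for u,v in((67,126),(329,167),(313,242),(69,200))])
print("rack corners",[tobay(o2(u,v,.04)).round(0) for u,v in((181,340),(357,345),(355,418),(180,410))])
E
```

```text
top [ 0.309 -0.373  0.961]
side [ 0.057 -1.07   0.555]
machine [0.435 0.001 0.179]
machine [0.523 0.029 0.195]
blue bay [array([27., 85.]), array([ 27., -86.]), array([-34., -87.]), array([-34.,  85.])]
post bay [-65.1  44.2]
rails [array([ 42., 110.]), array([  43., -111.]), array([ -21., -107.]), array([-18.,  99.])]
rack corners [array([-119.,  -11.]), array([ -99., -157.]), array([-160., -165.]), array([-176.,  -20.])]
```

Call:
drive_tool --increments '[[[1, 0, 0, -50, 0, 0, 8], [1, 0, 0, -100, 0, 0, 16], [1, -30, 26, -120, 0, 0, 24], [1, -65, 57, -120, 0, 0, 32], [1, -100, 87, -120, 0, 0, 40]]]'

```text
clock: 1.5
eef_pos: [0.2353, 0.3928, 0.3526]
tool_rot: [[0.867, 0.498, 0.002], [0.498, -0.867, 0.002], [0.003, -0.001, -1.0]]
wrist_force: [1.3, -0.2, 0.2]
width: 0.0853
```

```bash
python3 -c "
from h import *
st(); go(-60,350,60,.35); go(-227,-78,-26,.35)"
```

```text
Traceback (most recent call last):
  File "h.py", line 37, in st
    s,R,hd=tool(); print("t",s["clock"],"bay",tobay(s["eef_pos"][:2]).round(1),"z",s["eef_pos"][2].round(4),"yaw",round((hd+90-np.degrees(TH)+180)%360-180,1),"F",s["wrist_force"].round(1),"w",s["width"].round(4),"q",s["qpos"].round(0))
                                                                                                                                                                                                ^^^^^^^^^^^^^^^^
AttributeError: 'float' object has no attribute 'round'
```

Call:
drive_tool --increments '[[[1, -10, 40, 0, 0, 0, 8], [1, -20, 80, 0, 0, 0, 16], [1, -29, 120, 0, 0, 0, 24], [1, -38, 162, 0, 0, 0, 33], [1, -48, 203, 0, 0, 0, 41]]]'

```text
clock: 2.0
eef_pos: [0.2952, 0.1924, 0.3515]
tool_rot: [[0.981, -0.194, 0.001], [-0.194, -0.981, 0.0], [0.001, -0.001, -1.0]]
wrist_force: [0.7, -0.5, 0.4]
width: 0.0853
```

```bash
sed -i 's/s\["width"\].round(4)/round(float(s["width"]),4)/' h.py; python3 -c "
from h import *
st(); go(-227,-78,-26,.35)"
```

```text
t 2.0 bay [-312.1  426.6] z 0.3515 yaw 87.9 F [ 0.7 -0.5  0.4] w 0.0853 q [ 24. -20.  87.  -0. 113.  35.]
target world [ 0.299 -0.319] row shift [103.4 501.2   1.3] wz 113.9
```

Call:
drive_tool --increments '[[[1, 10, 45, 0, 0, 0, 8], [1, 20, 90, 0, 0, 0, 16], [1, 29, 135, 0, 0, 0, 24], [1, 38, 180, 0, 0, 0, 33], [1, 47, 225, 0, 0, 0, 41]]]'

```text
clock: 2.5
eef_pos: [0.2983, -0.0375, 0.3517]
tool_rot: [[0.613, -0.79, 0.002], [-0.79, -0.613, -0.0], [0.002, -0.001, -1.0]]
wrist_force: [2.2, -0.2, -0.3]
width: 0.0852
```

```bash
python3 -c "
from h import *
st(); go(-227,-78,-26,.2)"
```

```text
t 2.5 bay [-272.7  200.1] z 0.3517 yaw 46.9 F [ 2.2 -0.2 -0.3] w 0.0852 q [-18. -27.  91.   0. 115.  34.]
target world [ 0.299 -0.319] row shift [223.1 172.1 151.8] wz 72.9
```

Call:
drive_tool --increments '[[[1, 36, 28, 0, 0, 0, 8], [1, 72, 56, 0, 0, 0, 16], [1, 108, 84, 10, 0, 0, 24], [1, 143, 110, 20, 0, 0, 33], [1, 178, 138, 30, 0, 0, 41]]]'

```text
clock: 3.0
eef_pos: [0.2998, -0.263, 0.3213]
tool_rot: [[-0.057, -0.998, 0.001], [-0.998, 0.057, -0.001], [0.001, -0.001, -1.0]]
wrist_force: [0.5, -0.5, 1.5]
width: 0.0852
```

```bash
python3 -c "
from h import *
st(); go(-227,-78,-26,.1)"
```

```text
t 3.0 bay [-235.6  -22.4] z 0.3213 yaw 5.8 F [ 0.5 -0.5  1.5] w 0.0852 q [-49. -14.  86.   0. 108.  44.]
target world [ 0.299 -0.319] row shift [ 56.1  -2.6 221.3] wz 31.8
```

Call:
drive_tool --increments '[[[1, 28, 0, 30, 0, 0, 8], [1, 56, -3, 70, 0, 0, 16], [1, 56, -3, 115, 0, 0, 24], [1, 56, -3, 160, 0, 0, 32], [1, 56, -3, 200, 0, 0, 32]]]'

```text
clock: 3.5
eef_pos: [0.2999, -0.3169, 0.119]
tool_rot: [[-0.574, -0.819, -0.0], [-0.819, 0.574, 0.001], [-0.0, 0.001, -1.0]]
wrist_force: [0.5, -1.5, 0.2]
width: 0.0851
```

```bash
python3 -c "
from h import *
st(); go(-227,-78,-26,.012)"
```

```text
t 3.5 bay [-226.9  -75.5] z 0.119 yaw -25.9 F [ 0.5 -1.5  0.2] w 0.0851 q [-54.  -7. 103.   0.  84.  71.]
target world [ 0.299 -0.319] row shift [  2.3  -1.1 107. ] wz 0.1
```

Call:
drive_tool --increments '[[[1, 2, 0, 40, 0, 0, 0], [1, 2, 0, 70, 0, 0, 0], [1, 2, 0, 90, 0, 0, 0], [1, 2, 0, 106, 0, 0, 0], [1, 2, 0, 106, 0, 0, 0]]]'

```text
clock: 4.0
eef_pos: [0.2979, -0.3169, 0.0128]
tool_rot: [[-0.572, -0.82, -0.003], [-0.82, 0.572, 0.005], [-0.002, 0.006, -1.0]]
wrist_force: [-0.3, -0.1, 0.4]
width: 0.0853
```

```bash
python3 -c "
from h import *
st(); i=imaging.camera('top'); cv2.imwrite('pics/o1.png',ortho(i,'top',.04,x0=.2,x1=.65,y0=-.55,y1=-.15))
go(-172,-88,-26,.012)"
```

```text
t 4.0 bay [-228.8  -75.9] z 0.0128 yaw -25.8 F [-0.3 -0.1  0.4] w 0.0853 q [-54.  -0. 110.   0.  71.  71.]
target world [ 0.352 -0.338] row shift [-14.2 -55.2   2.3] wz 0.2
```

View pics/o1.png

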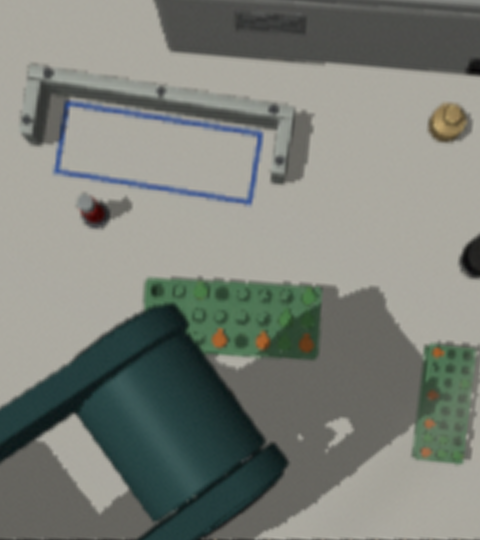

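The rack hasn't moved (front-left corner at (146,278), same world point as before), and the arm is behind its left end. Now I push the left end gently.

Call:
drive_tool --increments '[[[1, -2, -10, 0, 0, 0, 0], [1, -4, -18, 0, 0, 0, 0], [1, -6, -24, 0, 0, 0, 0], [1, -8, -30, 0, 0, 0, 0], [1, -10, -36, 0, 0, 0, 0]]]'

```text
clock: 4.55
eef_pos: [0.3351, -0.3312, 0.0155]
tool_rot: [[-0.571, -0.821, -0.0], [-0.821, 0.571, 0.0], [-0.0, 0.0, -1.0]]
wrist_force: [0.2, 0.0, 1.4]
width: 0.0854
```

Call:
drive_tool --increments '[[[1, -2, -7, 0, 0, 0, 0], [1, -4, -14, 0, 0, 0, 0], [1, -6, -21, 0, 0, 0, 0], [1, -8, -28, 0, 0, 0, 0], [1, -10, -34, 0, 0, 0, 0]]]'

```text
clock: 5.05
eef_pos: [0.3688, -0.3426, 0.0152]
tool_rot: [[-0.572, -0.82, 0.0], [-0.82, 0.572, 0.0], [-0.0, -0.0, -1.0]]
wrist_force: [-2.1, 1.6, 0.9]
width: 0.0856
```

```bash
python3 -c "
from h import *
st(); i=imaging.camera('top'); j=imaging.camera('side'); cv2.imwrite('pics/o2.png',np.hstack([ortho(i,'top',.04,x0=.25,x1=.65,y0=-.5,y1=-.17,s=1100),ortho(j,'side',.04,x0=.25,x1=.65,y0=-.5,y1=-.17,s=1100)]))"
```

```text
t 5.05 bay [-154.8  -90. ] z 0.0152 yaw -25.8 F [-2.1  1.6  0.9] w 0.0856 q [-49.   8. 101.   0.  71.  76.]
```

View pics/o2.png

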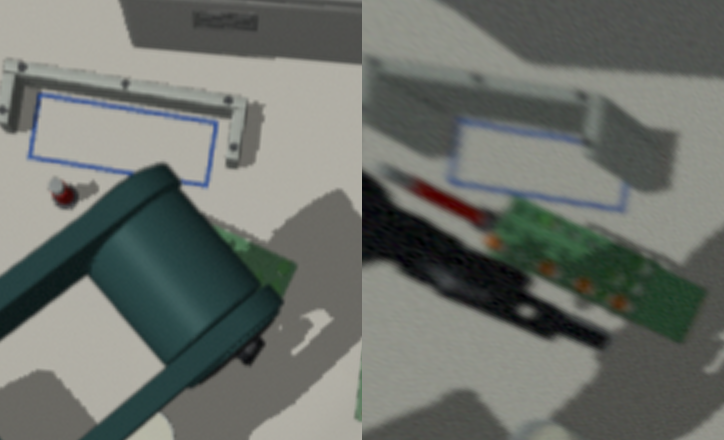

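Part-turned: the front-right corner at (297,263) in the left panel and the edge slope give a yaw of about −17° to the bay. I keep pushing until it lies flush on both fingers.

Call:
drive_tool --increments '[[[1, -1, -7, 0, 0, 0, 0], [1, -2, -14, 0, 0, 0, 0], [1, -3, -21, 0, 0, 0, 0], [1, -4, -28, 0, 0, 0, 0], [1, -5, -35, 0, 0, 0, 0]]]'

```text
clock: 5.65
eef_pos: [0.4002, -0.3586, 0.0152]
tool_rot: [[-0.572, -0.82, -0.0], [-0.82, 0.572, 0.0], [0.0, 0.0, -1.0]]
wrist_force: [-1.0, 0.2, 0.0]
width: 0.0855
```

```bash
python3 -c "
from h import *
st()"
```

```text
t 5.65 bay [-121.3 -100.9] z 0.0152 yaw -25.8 F [-1.   0.2  0. ] w 0.0855 q [-48.  12.  97.  -0.  72.  77.]
```

Call:
drive_tool --increments '[[[1, 0, 20, 0, 0, 0, 0], [1, 0, 40, -30, 0, 0, 0], [1, 20, 40, -80, 0, 0, 0], [1, 50, 40, -80, 0, 0, 0], [1, 90, 40, -80, 0, 0, 0]]]'

```text
clock: 6.15
eef_pos: [0.3171, -0.4114, 0.0987]
tool_rot: [[-0.57, -0.822, 0.005], [-0.822, 0.57, -0.006], [0.002, -0.007, -1.0]]
wrist_force: [-0.8, -1.6, -0.1]
width: 0.0852
```

```bash
python3 -c "
from h import *
st(); i=imaging.camera('top'); j=imaging.camera('side'); cv2.imwrite('pics/o3.png',np.hstack([ortho(i,'top',.04,x0=.25,x1=.65,y0=-.5,y1=-.17,s=1100),ortho(j,'side',.04,x0=.25,x1=.65,y0=-.5,y1=-.17,s=1100)]))"
```

```text
t 6.15 bay [-195.  -166.1] z 0.0987 yaw -25.6 F [-0.8 -1.6 -0.1] w 0.0852 q [-59.   5.  94.   0.  81.  66.]
```

View pics/o3.png

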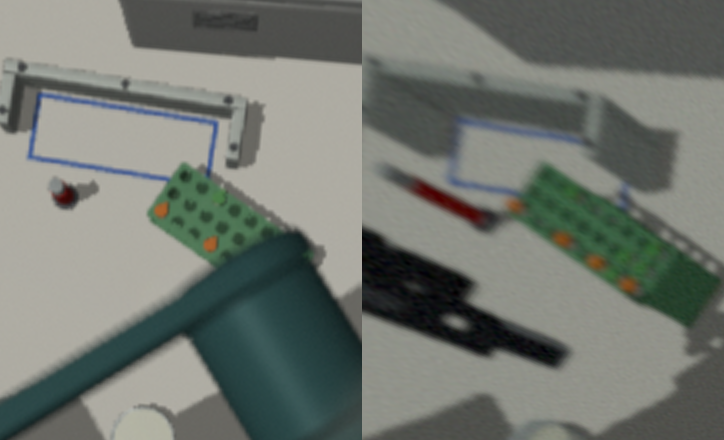

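The rack is now turned to about −26° to the bay: FL corner (183,163), BL corner (148,213), centre about bay (−82,−117) mm. That leaves about 17 mm between its rear side and the post. Next I push the right end along the long axis with two part-opened fingers.

```bash
python3 -c "
from h import *
go(-125,-204,64,.1)"
```

```text
target world [ 0.38 -0.46] row shift [ -0.2 -80.9  -3.1] wz -90.0
```

Call:
drive_tool --increments '[[[0.45, 0, -16, 0, 0, 0, -8.4], [0.45, 0, -32, 0, 0, 0, -16.8], [0.45, 0, -48, 0, 0, 0, -25.2], [0.45, 0, -64, 0, 0, 0, -33.6], [0.45, 0, -81, 0, 0, 0, -42]]]'

```text
clock: 6.75
eef_pos: [0.3832, -0.4558, 0.0951]
tool_rot: [[0.13, -0.991, 0.001], [-0.991, -0.13, 0.0], [-0.0, -0.001, -1.0]]
wrist_force: [0.2, 0.1, 0.5]
width: 0.0387
```

Call:
drive_tool --increments '[[[0.45, 0, 0, 0, 0, 0, -8.4], [0.45, 0, 0, 0, 0, 0, -16.8], [0.45, 0, 0, 0, 0, 0, -25.2], [0.45, 0, 0, 0, 0, 0, -33.6], [0.45, 0, 0, 0, 0, 0, -42]]]'

```text
clock: 7.25
eef_pos: [0.3828, -0.4554, 0.095]
tool_rot: [[0.76, -0.65, 0.001], [-0.65, -0.76, 0.0], [0.0, -0.0, -1.0]]
wrist_force: [-0.1, -0.6, 0.1]
width: 0.0385
```

```bash
python3 -c "
from h import *
st();go(-125,-204,64,.015)"
```

```text
t 7.25 bay [-123.2 -199.2] z 0.095 yaw 58.6 F [-0.1 -0.6  0.1] w 0.0385 q [-55.  14.  84.   0.  82. -15.]
target world [ 0.38 -0.46] row shift [ 0.9  5.1 80. ] wz -5.4
```

Call:
drive_tool --increments '[[[0.45, 1, 5, 10, 0, 0, -5.4], [0.45, 1, 5, 40, 0, 0, -5.4], [0.45, 1, 5, 65, 0, 0, -5.4], [0.45, 1, 5, 80, 0, 0, -5.4], [0.45, 1, 5, 80, 0, 0, -5.4]]]'

```text
clock: 7.75
eef_pos: [0.3787, -0.4581, 0.0121]
tool_rot: [[0.815, -0.58, -0.003], [-0.58, -0.815, 0.005], [-0.005, -0.002, -1.0]]
wrist_force: [-0.3, 0.3, 0.8]
width: 0.0384
```

```bash
python3 -c "
from h import *
st(); i=imaging.camera('top'); j=imaging.camera('side'); cv2.imwrite('pics/o4.png',np.hstack([ortho(i,'top',.04,x0=.25,x1=.65,y0=-.5,y1=-.17,s=1100),ortho(j,'side',.04,x0=.25,x1=.65,y0=-.5,y1=-.17,s=1100)]))"
```

```text
t 7.75 bay [-126.8 -202.5] z 0.0121 yaw 63.6 F [-0.3  0.3  0.8] w 0.0384 q [-56.  19.  88.   0.  74. -20.]
```

View pics/o4.png

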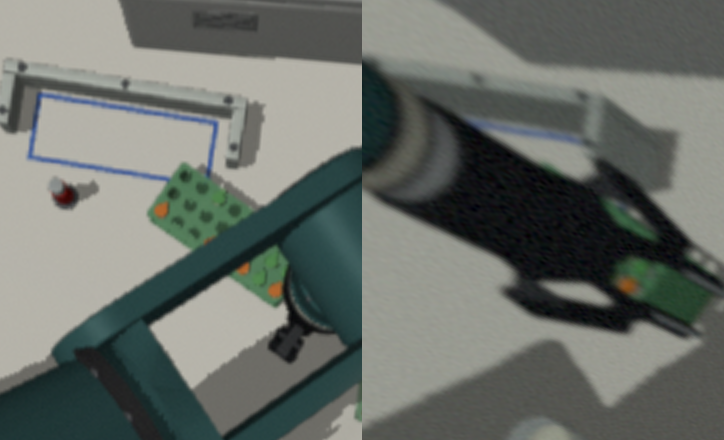

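The rack is unchanged, with its rear edge (148,213)→(275,306). The fingers straddle the right end face centre, about 11 mm short of it. I push along the long axis.

Call:
drive_tool --increments '[[[0.45, 2, -10, 0, 0, 0, 0], [0.45, 2, -18, 0, 0, 0, 0], [0.45, 2, -26, 0, 0, 0, 0], [0.45, 2, -34, 0, 0, 0, 0], [0.45, 2, -42, 0, 0, 0, 0]]]'

```text
clock: 8.35
eef_pos: [0.406, -0.4267, 0.016]
tool_rot: [[0.815, -0.58, 0.001], [-0.58, -0.815, -0.001], [0.001, 0.001, -1.0]]
wrist_force: [-1.1, -2.1, 0.2]
width: 0.0381
```

Call:
drive_tool --increments '[[[0.45, 0, -8, 0, 0, 0, 0], [0.45, 0, -16, 0, 0, 0, 0], [0.45, 0, -24, 0, 0, 0, 0], [0.45, 0, -32, 0, 0, 0, 0], [0.45, 0, -40, 0, 0, 0, 0]]]'

```text
clock: 8.85
eef_pos: [0.4289, -0.3939, 0.0152]
tool_rot: [[0.814, -0.58, -0.0], [-0.58, -0.814, 0.0], [-0.0, -0.0, -1.0]]
wrist_force: [-1.0, -2.0, 1.0]
width: 0.0384
```

```bash
python3 -c "
from h import *
st(); i=imaging.camera('top'); cv2.imwrite('pics/o5.png',ortho(i,'top',.04,x0=.3,x1=.65,y0=-.5,y1=-.12,s=1100))"
```

```text
t 8.85 bay [ -87.3 -131.1] z 0.0152 yaw 63.6 F [-1. -2.  1.] w 0.0384 q [-48.  17.  90.   0.  73. -13.]
```

View pics/o5.png

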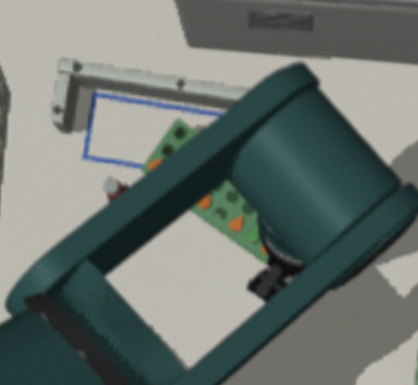

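FL corner at (179,120) and the rear edge clears the post at (112,187) by about 12–15 mm. I continue about 46 mm along the axis.

Call:
drive_tool --increments '[[[0.45, 0, -8, 0, 0, 0, 0], [0.45, 0, -16, 0, 0, 0, 0], [0.45, 0, -24, 0, 0, 0, 0], [0.45, 0, -32, 0, 0, 0, 0], [0.45, 0, -40, 0, 0, 0, 0]]]'

```text
clock: 9.4
eef_pos: [0.4521, -0.361, 0.015]
tool_rot: [[0.814, -0.58, -0.0], [-0.58, -0.814, 0.001], [-0.001, -0.0, -1.0]]
wrist_force: [-0.4, -1.1, -0.2]
width: 0.0383
```

Call:
drive_tool --increments '[[[0.45, 0, -5, 0, 0, 0, 0], [0.45, 0, -8, 0, 0, 0, 0], [0.45, 0, -8, 0, 0, 0, 0]]]'

```text
clock: 9.7
eef_pos: [0.4568, -0.3546, 0.0152]
tool_rot: [[0.815, -0.58, 0.0], [-0.58, -0.815, 0.001], [-0.0, -0.001, -1.0]]
wrist_force: [-0.4, 0.1, 0.2]
width: 0.0383
```

```bash
python3 -c "
from h import *
st()"
```

```text
t 9.7 bay [-66. -88.] z 0.0152 yaw 63.7 F [-0.4  0.1  0.2] w 0.0383 q [-43.  16.  91.   0.  73.  -8.]
```

The right end is now near the bay mouth, with rack centre about (−31,−11). I retreat, lift and turn, then come round behind the right end for the swing.

Call:
drive_tool --increments '[[[0.45, 0, 15, 0, 0, 0, 0], [0.45, 0, 30, -10, 0, 0, 0], [0.45, 0, 30, -50, 0, 0, 0], [0.45, -10, 30, -85, 0, 0, 8], [0.45, -20, 30, -85, 0, 0, 16]]]'

```text
clock: 10.2
eef_pos: [0.4245, -0.3728, 0.1081]
tool_rot: [[0.617, -0.787, 0.009], [-0.787, -0.617, -0.01], [0.014, -0.001, -1.0]]
wrist_force: [-0.4, -0.6, 0.1]
width: 0.0385
```

```bash
python3 -c "
from h import *
st();go(-118,-28,0,.1)"
```

```text
t 10.2 bay [ -95.1 -111. ] z 0.1081 yaw 47.2 F [-0.4 -0.6  0.1] w 0.0385 q [-47.  10.  88.  -0.  82.   5.]
target world [ 0.415 -0.287] row shift [-73.3 -45.3   7.1] wz 47.2
```

Call:
drive_tool --increments '[[[0.45, -15, -9, 0, 0, 0, 8.4], [0.45, -30, -18, 0, 0, 0, 16.8], [0.45, -45, -27, 0, 0, 0, 25.2], [0.45, -60, -36, 0, 0, 0, 33.6], [0.45, -73, -45, 0, 0, 0, 42]]]'

```text
clock: 10.7
eef_pos: [0.4117, -0.2838, 0.1013]
tool_rot: [[-0.068, -0.998, 0.001], [-0.998, 0.068, -0.001], [0.001, -0.001, -1.0]]
wrist_force: [-0.7, -0.5, 0.0]
width: 0.0388
```

```bash
python3 -c "
from h import *
st();go(-118,-28,0,.015)
i=imaging.camera('top'); j=imaging.camera('side'); cv2.imwrite('pics/o6.png',np.hstack([ortho(i,'top',.04,x0=.35,x1=.65,y0=-.45,y1=-.13,s=1200),ortho(j,'side',.04,x0=.35,x1=.65,y0=-.45,y1=-.13,s=1200)]))"
```

```text
t 10.7 bay [-121.8  -25.2] z 0.1013 yaw 5.2 F [-0.7 -0.5  0. ] w 0.0388 q [-41.   2.  96.  -0.  81.  53.]
target world [ 0.415 -0.287] row shift [ 3.  -3.4 86.3] wz 5.2
```

View pics/o6.png

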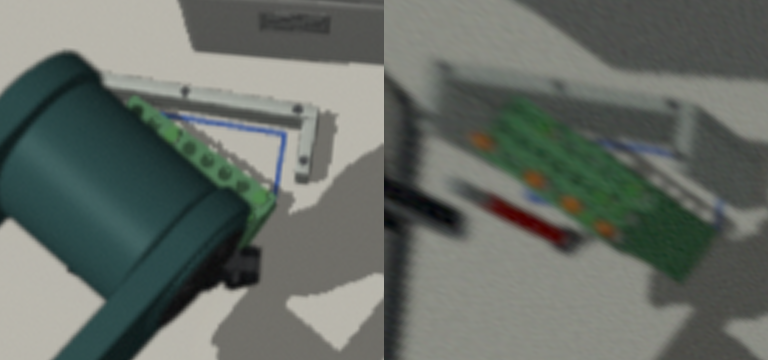

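Rack front edge FL (135,98)→FR (275,195) gives a yaw of −26° with the centre about (−32,−12). The left end is behind the post, close to the back rail. I descend behind the right end and swing it in.

Call:
drive_tool --increments '[[[0.45, 4, -1, 30, 0, 0, 5], [0.45, 4, -1, 60, 0, 0, 5], [0.45, 4, -1, 86, 0, 0, 5], [0.45, 4, -1, 86, 0, 0, 5]]]'

```text
clock: 11.2
eef_pos: [0.4104, -0.2864, 0.0107]
tool_rot: [[-0.146, -0.989, -0.006], [-0.989, 0.146, 0.005], [-0.004, 0.007, -1.0]]
wrist_force: [-0.2, 1.1, 0.4]
width: 0.0384
```

Call:
drive_tool --increments '[[[0.45, 0, -9, 0, 0, 0, 0], [0.45, 1, -17, 0, 0, 0, 0], [0.45, 3, -25, 0, 0, 0, 0], [0.45, 5, -33, 0, 0, 0, 0], [0.45, 7, -41, 0, 0, 0, 0]]]'

```text
clock: 11.7
eef_pos: [0.4538, -0.3007, 0.0151]
tool_rot: [[-0.147, -0.989, 0.001], [-0.989, 0.147, -0.001], [0.001, -0.001, -1.0]]
wrist_force: [-1.4, -0.6, -0.2]
width: 0.0385
```

```bash
python3 -c "
from h import *
st()
i=imaging.camera('top'); j=imaging.camera('side'); cv2.imwrite('pics/o7.png',np.hstack([ortho(i,'top',.04,x0=.35,x1=.65,y0=-.45,y1=-.13,s=1200),ortho(j,'side',.04,x0=.35,x1=.65,y0=-.45,y1=-.13,s=1200)]))"
```

```text
t 11.7 bay [-77.5 -35.2] z 0.0151 yaw 0.7 F [-1.4 -0.6 -0.2] w 0.0385 q [-39.  13.  96.  -0.  72.  59.]
```

View pics/o7.png

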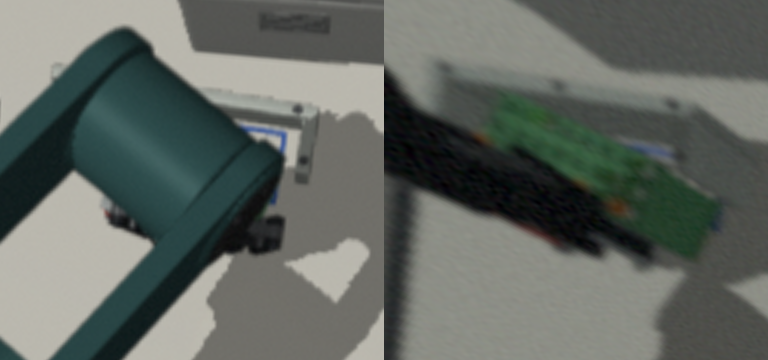

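In the side panel the rack is swinging round, with the right end now at (700,235) and low force. I continue.

Call:
drive_tool --increments '[[[0.45, 2, -6, 0, 0, 0, 0.7], [0.45, 4, -12, 0, 0, 0, 0.7], [0.45, 6, -18, 0, 0, 0, 0.7], [0.45, 8, -24, 0, 0, 0, 0.7], [0.45, 8, -30, 0, 0, 0, 0.7]]]'

```text
clock: 12.3
eef_pos: [0.4817, -0.3128, 0.0142]
tool_rot: [[-0.16, -0.987, -0.0], [-0.987, 0.16, -0.0], [0.0, -0.0, -1.0]]
wrist_force: [-0.8, 0.0, -0.2]
width: 0.0385
```

```bash
python3 -c "
from h import *
st()"
```

```text
t 12.3 bay [-48.1 -42.7] z 0.0142 yaw -0.1 F [-0.8  0.  -0.2] w 0.0385 q [-39.  16.  91.  -0.  73.  61.]
```

Call:
drive_tool --increments '[[[0.45, 0, -2, 0, 0, 0, 0], [0.45, 0, -4, 0, 0, 0, 0], [0.45, 0, -6, 0, 0, 0, 0], [0.45, 0, -8, 0, 0, 0, 0], [0.45, 0, -8, 0, 0, 0, 0]]]'

```text
clock: 12.8
eef_pos: [0.4892, -0.3133, 0.0142]
tool_rot: [[-0.159, -0.987, -0.0], [-0.987, 0.159, 0.001], [-0.001, 0.0, -1.0]]
wrist_force: [-1.6, 0.8, 0.4]
width: 0.0384
```

```bash
python3 -c "
from h import *
st()"
```

```text
t 12.8 bay [-40.5 -42.1] z 0.0142 yaw -0.1 F [-1.6  0.8  0.4] w 0.0384 q [-38.  17.  90.   0.  73.  61.]
```

Call:
drive_tool --increments '[[[0.45, 0, -1.5, 0, 0, 0, 0], [0.45, 0, -3, 0, 0, 0, 0], [0.45, 0, -3, 0, 0, 0, 0]]]'

```text
clock: 13.1
eef_pos: [0.4894, -0.3133, 0.0141]
tool_rot: [[-0.159, -0.987, -0.007], [-0.987, 0.159, 0.002], [-0.001, 0.007, -1.0]]
wrist_force: [-9.8, 2.9, 5.5]
width: 0.0384
```

```bash
python3 -c "
from h import *
st()"
```

```text
t 13.1 bay [-40.4 -42. ] z 0.0141 yaw -0.1 F [-9.8  2.9  5.5] w 0.0384 q [-38.  17.  90.  -0.  73.  61.]
```

The force rises to 10 N with no further motion, so the rack is against the rail. I back off and press once more nearer the rack's middle to seat it evenly.

Call:
drive_tool --increments '[[[0.45, 0, 10, 0, 0, 0, 0], [0.45, -20, 10, 0, 0, 0, 0], [0.45, -37, 10, 0, 0, 0, 0], [0.45, -37, 4, 0, 0, 0, 0], [0.45, -37, 2, 0, 0, 0, 0]]]'

```text
clock: 13.6
eef_pos: [0.4954, -0.2759, 0.0141]
tool_rot: [[-0.158, -0.987, -0.003], [-0.987, 0.158, 0.002], [-0.002, 0.003, -1.0]]
wrist_force: [-6.7, 4.3, 4.7]
width: 0.0384
```

Call:
drive_tool --increments '[[[0.45, 0, -1.5, 0, 0, 0, 0], [0.45, 0, -3, 0, 0, 0, 0], [0.45, 0, -4, 0, 0, 0, 0], [0.45, 0, -4, 0, 0, 0, 0]]]'

```text
clock: 14.0
eef_pos: [0.4953, -0.2761, 0.0137]
tool_rot: [[-0.159, -0.987, -0.012], [-0.987, 0.159, 0.005], [-0.003, 0.013, -1.0]]
wrist_force: [-14.5, 6.7, 9.5]
width: 0.0385
```

```bash
python3 -c "
from h import *
st()"
```

```text
t 14.0 bay [-40.4  -4.3] z 0.0137 yaw -0.0 F [-14.5   6.7   9.5] w 0.0385 q [-35.  16.  92.  -0.  73.  64.]
```

Same x (−40.4 mm) at both press positions, so the rack is flush. I retreat and look.

Call:
drive_tool --increments '[[[0.45, 0, 8, 0, 0, 0, 0], [0.45, 15, 15, 0, 0, 0, 0], [0.45, 20, 50, -10, 0, 0, 0], [0.45, 20, 80, -50, 0, 0, 0], [0.45, 20, 100, -95, 0, 0, 0]]]'

```text
clock: 14.5
eef_pos: [0.3952, -0.282, 0.1082]
tool_rot: [[-0.161, -0.987, -0.004], [-0.987, 0.161, 0.002], [-0.002, 0.004, -1.0]]
wrist_force: [0.8, 0.1, 0.1]
width: 0.0386
```

Call:
drive_tool --increments '[[[0.45, -40, 25, -20, 0, 0, 0], [0.45, -80, 50, -40, 0, 0, 0], [0.45, -120, 60, -80, 0, 0, 0], [0.45, -160, 60, -120, 0, 0, 0], [0.45, -160, 60, -120, 0, 0, 0]]]'

```text
clock: 15.0
eef_pos: [0.3661, -0.1138, 0.2344]
tool_rot: [[-0.158, -0.987, 0.01], [-0.988, 0.158, -0.004], [0.003, -0.01, -1.0]]
wrist_force: [0.3, -0.7, 0.9]
width: 0.0384
```

```bash
python3 -c "
from h import *
st()
i=imaging.camera('top'); j=imaging.camera('side'); cv2.imwrite('pics/o8.png',np.vstack([ortho(i,'top',.044,x0=.44,x1=.62,y0=-.42,y1=-.14,s=2200)[:390,:620],cv2.resize(j[130:300,190:450],(620,210))]))
for t in('weight','dish','glass_beaker','small_bottle'): print(t,[d['position'] for d in imaging.spot_in(t,'top')][:1])"
```

```text
t 15.0 bay [-193.6  135.5] z 0.2344 yaw 0.0 F [ 0.3 -0.7  0.9] w 0.0384 q [-26. -17.  98.   0.  98.  73.]Traceback (most recent call last):
  File "<string>", line 4, in <module>
    i=imaging.camera('top'); j=imaging.camera('side'); cv2.imwrite('pics/o8.png',np.vstack([ortho(i,'top',.044,x0=.44,x1=.62,y0=-.42,y1=-.14,s=2200)[:390,:620],cv2.resize(j[130:300,190:450],(620,210))]))
                                                                                 ~~~~~~~~~^^^^^^^^^^^^^^^^^^^^^^^^^^^^^^^^^^^^^^^^^^^^^^^^^^^^^^^^^^^^^^^^^^^^^^^^^^^^^^^^^^^^^^^^^^^^^^^^^^^^^^^^^^^^^^^^
    return _nx.concatenate(arrs, 0, dtype=dtype, casting=casting)
           ~~~~~~~~~~~~~~~^^^^^^^^^^^^^^^^^^^^^^^^^^^^^^^^^^^^^^^
ValueError: all the input array dimensions except for the concatenation axis must match exactly, but along dimension 1, the array at index 0 has size 615 and the array at index 1 has size 620
```

```bash
python3 -c "
from h import *
i=imaging.camera('top'); j=imaging.camera('side'); o=ortho(i,'top',.044,x0=.44,x1=.62,y0=-.42,y1=-.14,s=2200)
cv2.imwrite('pics/o9.png',np.vstack([o[:390],cv2.resize(j[130:300,190:450],(o.shape[1],205))]))
for t in('weight','dish','glass_beaker','small_bottle'): print(t,[d['position'] for d in imaging.spot_in(t,'top')][:1])"
```

```text
weight []
dish [[0.2521, -0.2983, 0.0164]]
glass_beaker [[0.7185, -0.1904, 0.0358]]
small_bottle [[0.4333, -0.5515, 0.0647]]
```

View pics/o9.png

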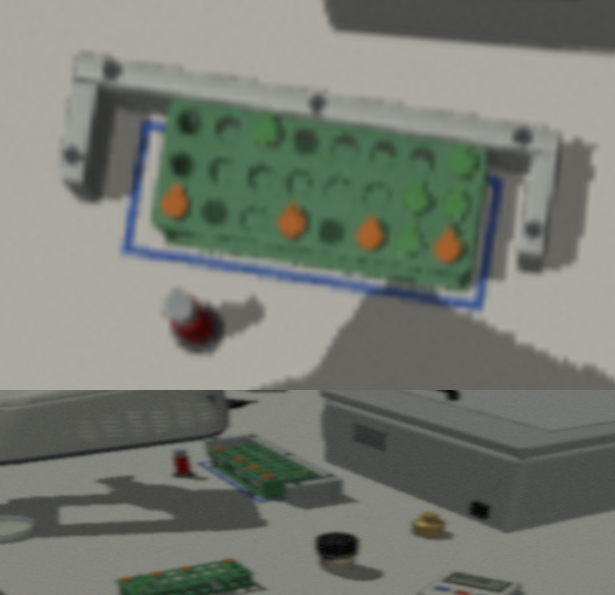

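The rack lies flat along the back rail, front edge (172,98)→(490,145), and between the end rails. The weight stands at (428,525), the bottle and dish are unmoved and the arm is clear. Handing in.

```bash
python3 -c "
from cell import sign_off
print(sign_off())"
```

```text
the job is handed in; nothing more can be done
None
```

The green rack is parked in the bay, pushed home with its long side against the back rail, and the job is handed in at about 15 s on the robot's clock.

I pushed the left end first, until the rack stood at about −26° to the bay. Then I pushed the right end along the long axis, so the left end went in behind the post. Last, I swung the right end round and pressed the rack home. It was never gripped or lifted.

**Seating:** two presses at different points along the rack both stopped at the same depth, within 0.1 mm, at 10–17 N. In the last picture the rack's long edge lies along the back rail (8.4° against about 9° measured for the bay). The rack sits between the end rails, roughly central, clear of the post and with the arm well away.

**Bystanders:** the network found the dish, beaker and bottle within 3 mm of where they started. It missed the weight in the last top picture, so I checked that one only by eye in the side view, where it is standing upright.

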